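# Show the base of a warm can to the check camera

## Task

Lift the lid off the steel pot by its knob and lay it, knob up, on the middle of the wooden board and let go of it; then take the tall drink can out of the pot and hold it up in the air in front of the check camera, so that the can's bottom end, where the date is stamped, faces the lens squarely, centred on its line of sight and about 12 cm from the glass. Finish while still holding the can there, quite still. Leave the pot, the jar in it, the camera and everything else on the table where they are.

Things in the scene. Friction and masses are not known exactly. Their poses are not given: they have to be found in the camera images.
- lid_knob (a point): middle of the black knob of the loose steel lid that covers the pot. Knob: upright cylinder 32 mm across and 24 mm high, standing clear on a 16 mm stem; knob top 12 mm above this point, its underside 12 mm below, the lid's crown 32 mm below, the lid's flat underside (what it stands on when put down) 54 mm below. Lid 206 mm across, about 0.35 kg, simply lies on the rim: a shallow plug under it reaches 6 mm into the mouth with 8 mm play. z axis up along the knob.
- lid: the whole lid; origin at the centre of its underside, z up through the knob
- pot: round stainless steel pot, loose, 1.8 kg; 200 mm across, 120 mm high, wall 4 mm, inner floor 5 mm above the table; two small side ears reach 131 mm from the axis along its own +y and -y at 90 to 101 mm height. Origin: centre of its underside. It stands either left or right of the robot, the wooden board on the other side. Under the lid it holds the drink can (towards its own -y) and the squat jar (towards its own +y)
- can_center (a point): centre (half-way up) of the drink can standing in the pot: plain aluminium cylinder with a white paper band, 53 mm across, 104 mm high, about 0.22 kg. Its axis is 25 to 47 mm from the pot's axis; its top ends 11 mm below the pot's rim, so take it near its top, from above. z axis from its base to its top. (There are two more such cans on the table; leave those.)
- can_base (a point): centre of the bottom end of that can, 52 mm below its centre; z axis points from here up through the can
- can: the same can; origin at the centre of its base, z to its top
- squat_jar: low jar 58 mm across and 58 mm high that stays in the pot beside the can; origin at the centre of its underside
- board_top (a point): centre of the top face of the plain wooden board, 230 x 230 mm and 12 mm thick, fixed on the table, z up: the lid goes here
- lens (a point): centre of the front glass of the check camera's lens, 120 mm above the table. The z axis is the line of sight, out of the lens: it leans 35 degrees from straight up, back towards the robot's side; y axis horizontal. Lens barrel 42 mm across; black camera head 106 mm wide behind it
- camera_stand: low fixed camera stand on the far side in the middle of the table, foot 140 mm wide and 120 mm deep (from 40 mm before to 80 mm behind its origin, which is on the table right below the lens), carrying the camera head; the camera faces its -x
- tape_roll: bystander: cardboard ring 90 mm across, 45 mm high, between pot and board near the robot; origin under its centre
- juice_carton: bystander: small white carton 48 x 63 x 35 mm high lying between pot and board; origin under its centre
- spare_can: bystander: another can, 53 mm across and 104 mm high, far right on the table; origin under its centre
- spare_can2: bystander: a third such can, far right on the table; origin under its centre
- tea_bottle: bystander: green bottle 64 mm across, 190 mm high, far left; origin under its centre
- mug: bystander: white mug 80 mm across, 90 mm high, far left, its handle to its own +y; origin under its centre

How it is judged:
By the outcome, as a careful person would: the job done as asked, in the order asked, and still so for the second after the job is handed in, while the arm keeps its last pose, push and grip.
It also fails if it takes over 58 s, if anything falls off the work surface, if the arm or the gripper's body presses on something with over 40 N, if the wrist force passes 120 N, or if a joint passes its speed limit or range.

## Robot

A 6-joint arm with a two-finger parallel gripper is mounted at the origin on the work surface. World frame = base frame: x ahead of the robot, y to its left, z up, the work surface at z = 0. Lengths are in m, angles in rad, forces in N, time in s.
With the tool pointing down it reaches from about 0.375 to 0.9 m from the base axis. Payload 3.1 kg.
Tool frame: the origin (TCP) lies midway between the tips of the shut fingers; the grasp point (between the pads) lies 19 mm behind it (robot.grip_depth is the distance from the TCP to the grasp point, in m); z points along the fingers, y is the direction in which the jaws open and shut (so a half turn about z gives the same grasp; the last joint's range is limited). The gripper opens to 87 mm and grips with 3 to 60 N. Pads are 19 mm wide; open, the fingers measure 117 mm over their backs; the gripper's body (75 mm by 190 mm) begins 51 mm behind the grasp point.
Start: joints at [1.016, 0.527, 1.433, -0, 1.181, -0.178], TCP at [0.229, 0.581, 0.223] pointing down, gripper open.
Joint ranges: [-3.08, 3.08], [-0.75, 2.2], [0.22, 2.44], [-1.43, 4.57], [0, 2.65], [-2.85, 2.85]. Speed limits (rad/s): [2.79, 2.79, 3.14, 3.14, 3.14, 3.14].

## Interface

Orientations are given as a unit quaternion [x, y, z, w].
In Python, from rig import robot gives the robot as it stands.
- The arm moves only by the tool carry_out, never from a script. Its arguments are lists of equal length, an entry for each row: "dr": the turn, a rotation vector about the world's x, y, z in rad, a list of three; "translation": the shift along the world's x, y, z in cm, a list of three; "grip": the opening, from 0 (shut) to 1 (fully open). A call has 1 to 20 rows; each row is the pose to reach, as a shift and turn from the pose commanded when the call began; what a row does not reach only later rows make up. A row lasts 1/12 s, in which the tool goes at most 41.7 mm and 7.16 degrees, less where a joint would pass 70% of its speed; a pose out of reach is approached as far as the arm can. A call with a gripper value outside its range is refused whole. The fingers move at their own pace and stop on an object; "newtons" is the grip in N (left out, the last holds). Time passes only in rows, so rows that repeat a pose let the fingers close. It gives the time, the measured TCP pose, the force and the opening at its end, in the units of the state.
- robot.get_obs(): the state, without advancing time (a new reading comes with each control period).
- robot.camera(name): name is "side" or "top"; returns a dict with "color" (420x560x3 uint8, blue, green, red), "camera_matrix" (3x3 intrinsics, pixels), "dist_coeffs" ([k1, k2, p1, p2, k3] as OpenCV has them; the pictures are not rectified), "T" (4x4, takes a point from camera to world coordinates). Camera axes: x right, y down, z forward; pixel columns grow to the right and rows downward; lengths in m; the calibration is good to about 2 mm. A picture is of the moment at which its call begins. There is no depth.
- robot.hand_in(): hands the job in, once; it reports no verdict.
The state is a dict: "time": time; "q": joint angles; "joint_velocities": joint speeds; "joint_torque": joint torques, N m; "position": TCP position; "tool_rot": TCP orientation; "ft_force": force on the tool from outside, world axes, zero at the start; "moment": the same for the moment, N m; "grip_width": finger opening in m.
Only numpy, scipy, OpenCV 4.12 (cv2) and the standard library are available. Lean on these libraries where they do the work, as an engineer would, in place of code of your own. Each camera call takes 0.05 s, during which the arm holds its last target. There are 200 camera calls.

## Working session

There is one attempt and no reset: what is moved stays moved. The work goes in short steps, Python scripts to look and compute and a tool call to move; the robot and the scene stay as the last step left them, time stands still between calls to the robot, and variables do not carry over. Pictures are saved under pics/ and viewed, about 8 in all and at most 12, crops included, and the job is handed in when it is done.

Besides the shell and the picture viewer there is one more tool, called after ">>>" by a JSON object that holds its "op" and its "data". carry_out: Moves the arm, as the interface text tells. Its arguments: {"type":"object","properties":{"dr":{"type":"array"},"translation":{"type":"array"},"grip":{"type":"array"},"newtons":{"type":"number"}},"required":["dr","translation","grip"]}

```bash
mkdir -p pics; ls
cat > h.py <<'E'
import numpy as np, cv2
from rig import robot
from scipy.spatial.transform import Rotation as R
def ray(c,uv):
    p=cv2.undistortPoints(np.array([[uv]],float),np.array(c["camera_matrix"]),np.array(c["dist_coeffs"]))[0,0]
    T=np.array(c["T"]); d=T[:3,:3]@np.array([p[0],p[1],1]); return T[:3,3],d/np.linalg.norm(d)
def plane(c,uv,z):
    o,d=ray(c,uv); return o+d*(z-o[2])/d[2]
def tri(c1,u1,c2,u2):
    A=np.zeros((3,3));b=np.zeros(3);rs=[ray(c1,u1),ray(c2,u2)]
    for o,d in rs:
        P=np.eye(3)-np.outer(d,d);A+=P;b+=P@o
    x=np.linalg.solve(A,b); return x,[np.linalg.norm((np.eye(3)-np.outer(d,d))@(x-o)) for o,d in rs]
def proj(c,X):
    T=np.linalg.inv(np.array(c["T"])); r=cv2.Rodrigues(T[:3,:3])[0]
    return cv2.projectPoints(np.array(X,float).reshape(-1,1,3),r,T[:3,3],np.array(c["camera_matrix"]),np.array(c["dist_coeffs"]))[0].reshape(-1,2)
E
python3 - <<'E'
from h import *
for n in("top","side"):
    c=robot.camera(n); cv2.imwrite(f"pics/{n}0.png",c["color"]); print(n,np.round(c["T"],3).tolist(),c["camera_matrix"],c["dist_coeffs"])
print(robot.get_obs())
E
```

```text
pics
top [[0.002, -0.984, 0.177, 0.397], [-1.0, 0.0, 0.014, -0.013], [-0.014, -0.177, -0.984, 1.1], [0.0, 0.0, 0.0, 1.0]] [[442.20272843   0.         280.38766467]
 [  0.         442.20272843 209.28541425]
 [  0.           0.           1.        ]] [-0.03535204  0.          0.          0.          0.        ]
side [[0.944, -0.221, 0.247, 0.351], [-0.331, -0.666, 0.668, -0.625], [0.017, -0.712, -0.702, 0.787], [0.0, 0.0, 0.0, 1.0]] [[450.08410946   0.         277.98180593]
 [  0.         450.08410946 215.72704125]
 [  0.           0.           1.        ]] [-0.09348843  0.          0.          0.          0.        ]
{'time': 0.1, 'q': array([ 1.01649531e+00,  5.28385994e-01,  1.43376663e+00, -2.03972145e-05,
        1.18138419e+00, -1.78534779e-01]), 'joint_velocities': array([ 5.30613105e-05, -7.77135496e-04, -4.41567729e-03, -2.01941044e-03,
        3.70890115e-03, -1.47757676e-03]), 'joint_torque': array([-5.21892543e-04, -4.40985382e+01, -1.77151698e+01,  6.33765967e-02,
        5.34218398e-02, -7.93031654e-05]), 'position': array([0.22901529, 0.58082884, 0.22166402]), 'tool_rot': array([ 1.86775785e-01,  9.82402087e-01, -9.10927651e-04, -3.39464659e-04]), 'ft_force': array([-0.75614204, -0.85214212,  1.3072136 ]), 'moment': array([0.02496476, 0.00798833, 0.04302378]), 'grip_width': 0.08692482044432008}
```

View pics/top0.png

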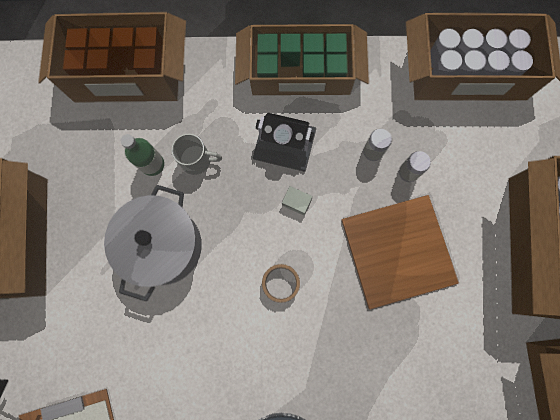

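View pics/side0.png

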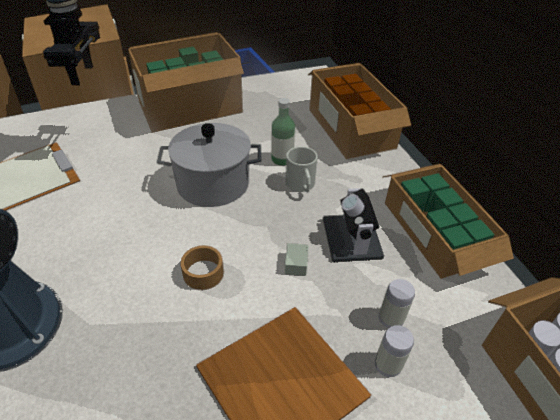

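Top view: the pot is on the left with its knob at about (143,238) and ears at (168,192) and (137,290). The board is on the right, the camera stand's lens is near (283,133), the carton at (297,201) and the tape roll at (280,283). In the side view the knob is at (208,130) and the lens at about (352,204).

Run:
```python
from h import *
t=robot.camera("top"); s=robot.camera("side")
def blob(c,roi,thr):
    x0,y0,x1,y1=roi; m=(c["color"][y0:y1,x0:x1].max(2)<thr).astype(np.uint8)
    n,l,st,ce=cv2.connectedComponentsWithStats(m); i=1+st[1:,4].argmax(); return ce[i]+[x0,y0],st[i]
kt=blob(t,(125,222,160,255),60); ks=blob(s,(195,118,222,140),60); print(kt,ks)
print("knob",tri(t,kt[0],s,ks[0]))
# board
hsv=cv2.cvtColor(t["color"],cv2.COLOR_BGR2HSV)
m=((hsv[...,1]>110)&(hsv[...,0]<22)).astype(np.uint8); m[:,:320]=0;m[:,490:]=0;m[:180]=0
n,l,st,ce=cv2.connectedComponentsWithStats(m); i=1+st[1:,4].argmax()
cs=max(cv2.findContours((l==i).astype(np.uint8),0,2)[0],key=cv2.contourArea)
bx=cv2.boxPoints(cv2.minAreaRect(cs)); P=np.array([plane(t,b,.012) for b in bx]); print("board",bx.tolist(),P.round(4).tolist(),P.mean(0),np.linalg.norm(P-np.roll(P,1,0),axis=1))
# ears
for u in((168,192),(137,290)): print("ear",plane(t,u,.098))
print("lens",tri(t,(283,133),s,(352,204)))
# zooms
def z(c,x0,y0,x1,y1): return cv2.resize(c["color"][y0:y1,x0:x1],(400,400),interpolation=cv2.INTER_CUBIC)
cv2.imwrite("pics/z1.png",np.hstack([z(t,245,100,325,180),z(s,315,180,395,260)]))
for n,u,zz in(("carton",(297,200),.035),("tape",(281,283),.045),("bottle",(130,143),.19),("mug",(188,149),.09)):print(n,plane(t,u,zz))
```

```text
(array([142.78282828, 237.83838384]), array([ 10,   9,  16,  15, 198], dtype=int32)) (array([207.47590361, 130.88554217]), array([  6,   6,  13,  16, 166], dtype=int32))
knob (array([0.50290472, 0.29437373, 0.16818749]), [np.float64(0.0002338632122626331), np.float64(0.00023386321226254668)])
board [[341.42022705078125, 219.08226013183594], [430.44598388671875, 192.16748046875], [457.83099365234375, 282.74871826171875], [368.80523681640625, 309.66351318359375]] [[0.5678, -0.1489, 0.012], [0.6362, -0.3746, 0.012], [0.411, -0.4287, 0.012], [0.3474, -0.21, 0.012]] [ 0.4905877 -0.2905343  0.012    ] [0.2287424  0.23585504 0.23165681 0.22775715]
ear [0.61819195 0.26419732 0.098     ]
ear [0.39264234 0.32419004 0.098     ]
lens (array([ 0.75377508, -0.00397265,  0.1170545 ]), [np.float64(0.000805013508085791), np.float64(0.0008050135080855385)])
carton [ 0.61160914 -0.03803189  0.035     ]
tape [0.41014428 0.00075948 0.045     ]
bottle [0.70693078 0.32743052 0.19      ]
mug [0.72519437 0.2233296  0.09      ]
```

View pics/z1.png

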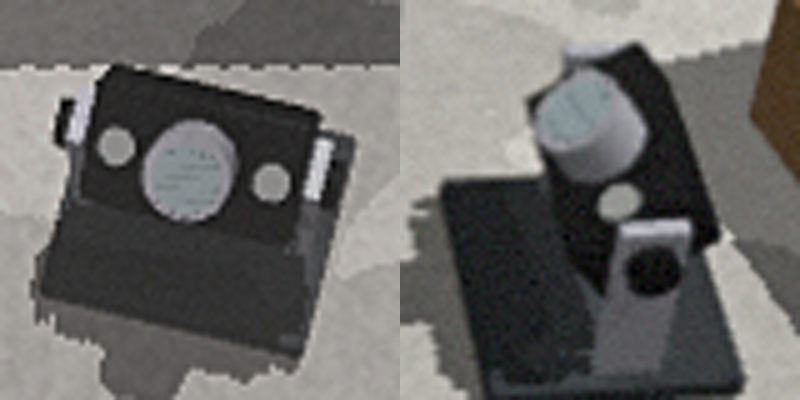

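The glass is centred at top pixel about (282.2,133.2) and side pixel about (349.5,200.5). The head's two pale dots and the foot's front edge give its yaw, so I'll refine the lens pose and the ears from those.

Run:
```python
from h import *
t=robot.camera("top"); s=robot.camera("side")
L,e=tri(t,(282.2,133.2),s,(349.5,200.5)); print("lens",L,e)
f=lambda x,y:(245+(x+.5)/5-.5,100+(y+.5)/5-.5)
for (a,b,z) in(((115,146),(271,183),.1),((40,297),(300,358),.012),((112,65),(320,112),.13)):
    A=plane(t,f(*a),z);B=plane(t,f(*b),z); d=(A-B)[:2]; print(d,np.linalg.norm(d),"yaw of y axis off world y deg",np.degrees(np.arctan2(-d[0],d[1])),"mid",(A+B)/2)
# glass mask by brightness/greenness
for c,roi in((t,(268,118,300,150)),(s,(338,190,368,222))):
    x0,y0,x1,y1=roi; p=c["color"][y0:y1,x0:x1].astype(int); m=((p[...,1]-p[...,2]>4)&(p.max(2)>90)).astype(np.uint8)
    m=cv2.morphologyEx(m,cv2.MORPH_CLOSE,np.ones((3,3)))
    cs=max(cv2.findContours(m,0,2)[0],key=cv2.contourArea); print("glass",np.array(cv2.fitEllipse(cs)[0])+[x0,y0],cv2.fitEllipse(cs)[1:],cv2.contourArea(cs))
# lid/pot rim circle from top: grey lid edge check
k=np.array([.503,.2944]); 
print(proj(t,[[k[0]+.103*np.cos(a),k[1]+.103*np.sin(a),.122] for a in np.linspace(0,6.28,5)[:-1]]).round(1))
q=robot.get_obs()
print(R.from_quat(q["tool_rot"]).as_matrix().round(3))
```

```text
lens [ 0.74828662 -0.00197432  0.12774218] [np.float64(0.0018850373094236458), np.float64(0.0018850373094237544)]
[0.01868777 0.07412871] 0.07644801290911654 yaw of y axis off world y deg -14.149373637947555 mid [ 0.76209079 -0.00440848  0.1       ]
[0.03243315 0.13261556] 0.1365239720682121 yaw of y axis off world y deg -13.742796683197518 mid [0.70704421 0.00808692 0.012     ]
[0.02339997 0.09646736] 0.09926485218525326 yaw of y axis off world y deg -13.634815972652325 mid [ 0.78819472 -0.01523182  0.13      ]
glass [281.69287395 135.10832787] ((12.039265632629395, 13.141148567199707), 129.40805053710938) 119.5
glass [349.46399403 201.71869183] ((10.206164360046387, 14.798137664794922), 48.45024871826172) 110.0
[[151.8 195. ]
 [104.1 239.9]
 [146.9 286.7]
 [195.1 240.2]]
[[-0.93   0.367 -0.   ]
 [ 0.367  0.93  -0.001]
 [ 0.    -0.001 -1.   ]]
```

>>> {"op": "carry_out", "data": {"dr": [[0, 0, 0.02], [0, 0, 0.04], [0, 0, 0.06], [0, 0, 0.08], [0, 0, 0.1], [0, 0, 0.12], [0, 0, 0.12], [0, 0, 0.12], [0, 0, 0.12], [0, 0, 0.12], [0, 0, 0.12], [0, 0, 0.12], [0, 0, 0.12], [0, 0, 0.12], [0, 0, 0.12], [0, 0, 0.12]], "translation": [[0.7, -0.7, 0.5], [2.5, -2.6, 1], [5, -5.2, 1.5], [7.5, -7.9, 1.5], [10, -10.5, 1.5], [12.5, -13.1, 1.5], [15, -15.8, 1.5], [17.5, -18.4, 1.5], [20, -21, 1.5], [22.5, -23.6, 1], [25, -26.3, 0.5], [26.7, -28, 0], [27.4, -28.7, 0], [27.4, -28.8, 0], [27.4, -28.8, 0], [27.4, -28.8, 0]], "grip": [1, 1, 1, 1, 1, 1, 1, 1, 1, 1, 1, 1, 1, 1, 1, 1], "newtons": 30}}

```text
time: 1.63
position: [0.5022, 0.2944, 0.2227]
tool_rot: [0.127, 0.992, 0.0, -0.0]
ft_force: [0.3, 0.3, 0.2]
grip_width: 0.0871
```

Run:
```python
from h import *
t=robot.camera("top"); s=robot.camera("side")
def z(c,x0,y0,x1,y1): return cv2.resize(c["color"][y0:y1,x0:x1],(400,400),interpolation=cv2.INTER_CUBIC)
cv2.imwrite("pics/a1.png",np.hstack([z(t,90,180,210,300),z(s,150,40,270,160)]))
o=robot.get_obs();print(o["time"],o["position"],R.from_quat(o["tool_rot"]).as_matrix().round(3))
```

```text
1.7333 [0.5021239  0.2947082  0.22284946] [[-0.968  0.251 -0.   ]
 [ 0.251  0.968  0.   ]
 [ 0.     0.    -1.   ]]
```

View pics/a1.png

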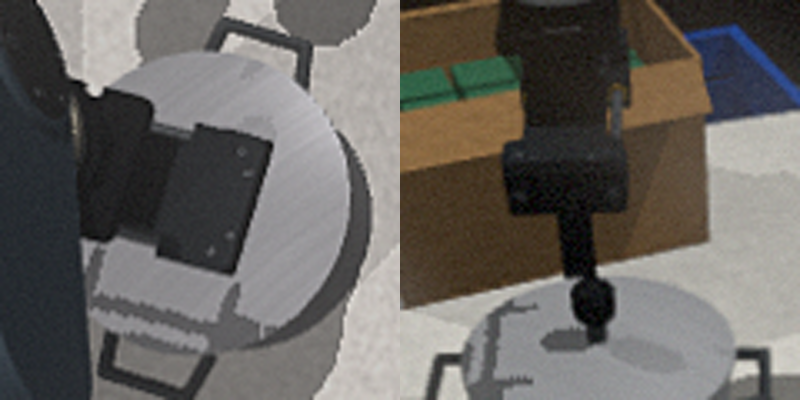

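The gripper is over the lid with a finger lined up with the knob in the side view, at about (592,300) in the crop. I'll descend and close.

>>> {"op": "carry_out", "data": {"dr": [[0, 0, 0], [0, 0, 0], [0, 0, 0], [0, 0, 0], [0, 0, 0], [0, 0, 0], [0, 0, 0], [0, 0, 0], [0, 0, 0], [0, 0, 0], [0, 0, 0], [0, 0, 0], [0, 0, 0], [0, 0, 0], [0, 0, 0], [0, 0, 0], [0, 0, 0], [0, 0, 0]], "translation": [[0, -0.1, -0.7], [0, -0.1, -2], [0, -0.1, -3.4], [0, -0.1, -4.8], [0, -0.1, -6], [0, -0.1, -6.6], [0, -0.1, -6.8], [0, -0.1, -6.8], [0, -0.1, -6.8], [0, -0.1, -6.8], [0, -0.1, -6.8], [0, -0.1, -6.8], [0, -0.1, -6.8], [0, -0.1, -6.8], [0, -0.1, -6.8], [0, -0.1, -6.8], [0, -0.1, -6.8], [0, -0.1, -6.8]], "grip": [1, 1, 1, 1, 1, 1, 1, 1, 0.2, 0.2, 0.2, 0.2, 0.2, 0.2, 0.2, 0.2, 0.2, 0.2], "newtons": 40}}

```text
time: 3.23
position: [0.5036, 0.2927, 0.1546]
tool_rot: [0.128, 0.992, 0.0, 0.0]
ft_force: [0.6, 0.4, -0.6]
grip_width: 0.0308
```

>>> {"op": "carry_out", "data": {"dr": [[0, 0, 0], [0, 0, 0], [0, 0, 0], [0, 0, 0], [0, 0, 0], [0, 0, 0], [0, 0, 0], [0, 0, 0], [0, 0, 0]], "translation": [[0, 0, 0], [0, 0, 0.4], [0, 0, 1.2], [0, 0, 2.4], [0, 0, 3.8], [0, 0, 5], [0, 0, 5.8], [0, 0, 6], [0, 0, 6]], "grip": [0.2, 0.2, 0.2, 0.2, 0.2, 0.2, 0.2, 0.2, 0.2]}}

```text
time: 3.98
position: [0.5035, 0.2924, 0.2152]
tool_rot: [0.128, 0.992, 0.0, 0.0]
ft_force: [-0.4, -0.4, -3.9]
grip_width: 0.0307
```

>>> {"op": "carry_out", "data": {"dr": [[0, 0, 0], [0, 0, 0], [0, 0, 0], [0, 0, 0], [0, 0, 0], [0, 0, 0], [0, 0, 0], [0, 0, 0], [0, 0, 0], [0, 0, 0], [0, 0, 0], [0, 0, 0], [0, 0, 0], [0, 0, 0], [0, 0, 0], [0, 0, 0], [0, 0, 0], [0, 0, 0], [0, 0, 0], [0, 0, 0]], "translation": [[0, -0.5, 0.2], [0, -1.5, 0.4], [0, -3, 0.6], [0, -5, 0.8], [0, -7.5, 1], [0, -10.5, 1], [0, -14, 1], [0, -18, 1], [0, -22, 1], [-0.5, -26, 1], [-0.8, -30, 1], [-1, -34, 0], [-1.3, -38, -1], [-1.3, -42, -2], [-1.3, -46, -3], [-1.3, -50, -4], [-1.3, -53.5, -5], [-1.3, -56, -6], [-1.3, -57.6, -6.5], [-1.3, -58.3, -7]], "grip": [0.2, 0.2, 0.2, 0.2, 0.2, 0.2, 0.2, 0.2, 0.2, 0.2, 0.2, 0.2, 0.2, 0.2, 0.2, 0.2, 0.2, 0.2, 0.2, 0.2]}}

```text
time: 5.65
position: [0.4896, -0.2934, 0.1437]
tool_rot: [0.129, 0.992, -0.0, -0.0]
ft_force: [-0.0, 0.4, -3.4]
grip_width: 0.0312
```

Run:
```python
from h import *
t=robot.camera("top"); s=robot.camera("side")
a=cv2.resize(t["color"][180:320,80:230],(450,420)); b=s["color"]; cv2.imwrite("pics/a2.png",np.hstack([t["color"][100:320,90:480],b[100:320,150:550]])); 
cv2.imwrite("pics/a2t.png",t["color"]);cv2.imwrite("pics/a2s.png",b)
o=robot.get_obs();print(o["time"],o["position"],o["grip_width"],o["ft_force"])
```

```text
5.75 [ 0.48939386 -0.29079393  0.14355206] 0.031220276095823632 [ 0.98474548 -0.09848179 -2.50494278]
```

View pics/a2.png

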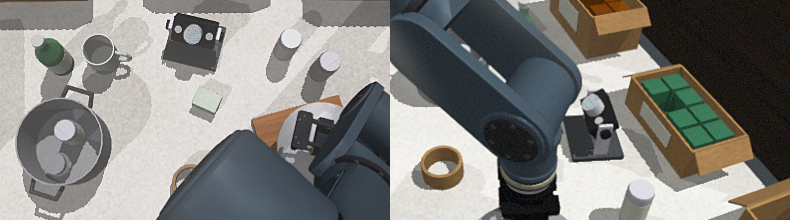

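The lid is held over the board. The open pot shows the can's top at top pixel about (155,230) and the jar at about (150,265).

>>> {"op": "carry_out", "data": {"dr": [[0, 0, 0], [0, 0, 0], [0, 0, 0], [0, 0, 0], [0, 0, 0], [0, 0, 0], [0, 0, 0], [0, 0, 0], [0, 0, 0], [0, 0, 0]], "translation": [[0.1, 0, -0.8], [0.1, 0, -2.2], [0.1, 0, -4], [0.1, 0, -6], [0.1, 0, -7.5], [0.1, 0, -8.6], [0.1, 0, -9.1], [0.1, 0, -9.4], [0.1, 0, -9.5], [0.1, 0, -9.5]], "grip": [0.2, 0.2, 0.2, 0.2, 0.2, 0.2, 0.2, 0.2, 0.2, 0.2]}}

```text
time: 6.58
position: [0.4909, -0.2881, 0.0521]
tool_rot: [0.127, 0.992, 0.001, -0.001]
ft_force: [-2.7, 5.2, 10.8]
grip_width: 0.0313
```

>>> {"op": "carry_out", "data": {"dr": [[0, 0, 0], [0, 0, 0], [0, 0, 0], [0, 0, 0]], "translation": [[0, 0, -0.1], [0, 0, -0.2], [0, 0, -0.2], [0, 0, -0.2]], "grip": [0.2, 0.2, 0.2, 0.2]}}

```text
time: 6.92
position: [0.4909, -0.2882, 0.0521]
tool_rot: [0.127, 0.992, 0.001, -0.001]
ft_force: [-6.1, 6.8, 24.6]
grip_width: 0.0312
```

Run:
```python
from h import *
t=robot.camera("top"); s=robot.camera("side")
cv2.imwrite("pics/a3.png",np.hstack([cv2.resize(t["color"][170:320,320:470],(400,400)),cv2.resize(s["color"][250:420,150:400],(400,400))]))
```

```text
(no output)
```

View pics/a3.png

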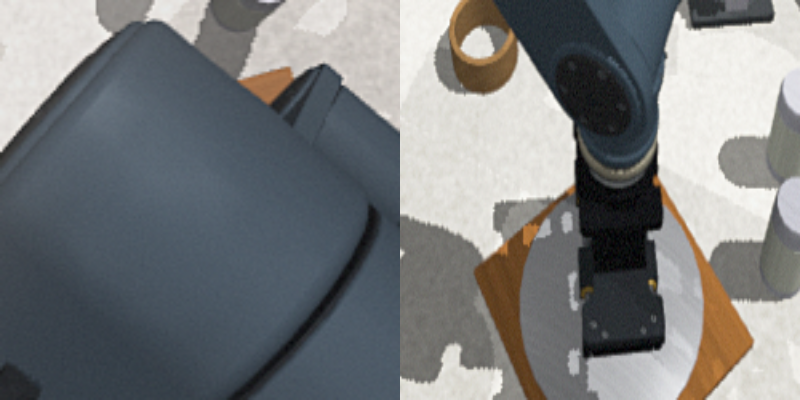

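Contact came at 0.052. That fits if the "flat underside" is the bottom of the plug, because then the knob was at 0.168 on the pot, just as triangulated. So the lid is standing on the board. I'll ease off the load, open and rise.

>>> {"op": "carry_out", "data": {"dr": [[0, 0, 0], [0, 0, 0], [0, 0, 0], [0, 0, 0], [0, 0, 0], [0, 0, 0], [0, 0, 0], [0, 0, 0], [0, 0, 0], [0, 0, 0], [0, 0, 0], [0, 0, 0], [0, 0, 0], [0, 0, 0], [0, 0, 0], [0, 0, 0], [0, 0, 0], [0, 0, 0], [0, 0, 0], [0, 0, 0]], "translation": [[0, 0, 0.2], [0, 0, 0.4], [0, 0, 0.4], [0, 0, 0.4], [0, 0, 0.4], [0, 0, 0.4], [0, 0, 0.4], [0, 0, 0.4], [0, 0, 0.4], [0, 0, 0.8], [0, 0, 2], [0, 0, 4], [0, 0, 7], [0, 0, 10], [0, 0.5, 13], [0, 2.5, 15.5], [0, 6, 17], [0, 10, 17.5], [0, 14, 17.5], [0, 18, 17.5]], "grip": [0.3, 0.3, 0.4, 0.5, 0.7, 0.9, 1, 1, 1, 1, 1, 1, 1, 1, 1, 1, 1, 1, 1, 1]}}

```text
time: 8.68
position: [0.4914, -0.1094, 0.2245]
tool_rot: [0.128, 0.992, -0.0, 0.002]
ft_force: [0.9, 0.3, -0.5]
grip_width: 0.0869
```

Run:
```python
from h import *
t=robot.camera("top"); s=robot.camera("side")
cv2.imwrite("pics/a4.png",np.hstack([cv2.resize(t["color"][180:300,90:210],(400,400)),cv2.resize(s["color"][250:420,150:400],(400,400))]))
cv2.imwrite("pics/a4t.png",t["color"]);cv2.imwrite("pics/a4s.png",s["color"])
# bright can top in pot
x0,y0,x1,y1=110,195,195,285
g=t["color"][y0:y1,x0:x1].min(2); 
for th in(150,170,190):
    n,l,st,ce=cv2.connectedComponentsWithStats((g>th).astype(np.uint8))
    for i in range(1,n):
        if st[i,4]>40: print(th,ce[i]+[x0,y0],st[i],plane(t,ce[i]+[x0,y0],.109))
o=robot.get_obs();print(o["time"],o["position"],o["grip_width"],o["ft_force"])
```

```text
150 [118.0989011  203.99175824] [  0   0  23  30 364] [0.58767197 0.37596866 0.109     ]
150 [180.85243056 213.47743056] [ 34   0  51  87 576] [0.56548133 0.22915116 0.109     ]
150 [153.98224852 229.59763314] [ 34  25  21  21 338] [0.528282   0.28918366 0.109     ]
150 [113.02298851 273.85057471] [ 0 66 19 24 87] [0.42804291 0.37699073 0.109     ]
170 [118.13256484 203.51008646] [  0   0  23  28 347] [0.5888032  0.37596693 0.109     ]
170 [182.00954654 203.60381862] [ 45   0  40  30 419] [0.58846133 0.22744864 0.109     ]
170 [154.16       229.55692308] [ 34  25  21  20 325] [0.52837586 0.28878009 0.109     ]
170 [110.96491228 275.22807018] [ 0 69  4 21 57] [0.42495279 0.38147859 0.109     ]
190 [121.03791469 201.71090047] [  4   0  18  20 211] [0.59302575 0.36944982 0.109     ]
190 [154.2739726  229.15981735] [ 35  25  19  20 219] [0.52928689 0.28856566 0.109     ]
190 [110.88461538 275.30769231] [ 0 70  3 20 52] [0.42477474 0.38164981 0.109     ]
8.7833 [ 0.4895427  -0.10483382  0.22363763] 0.0869695626848258 [ 0.06245441 -0.49370346  0.47772151]
```

View pics/a4.png

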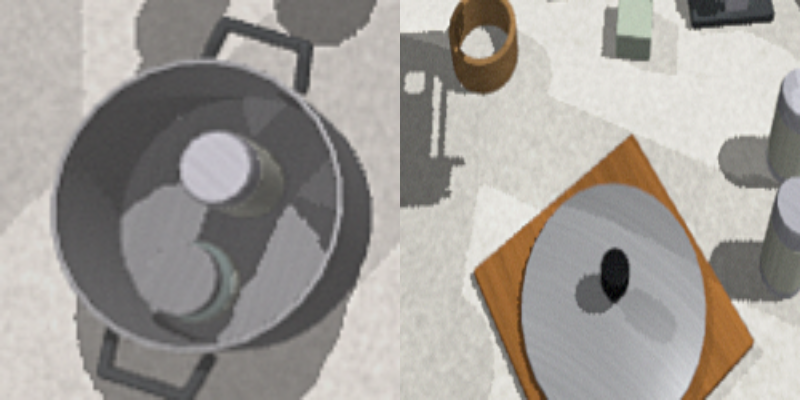

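The lid lies well inside the board. The can's top disc is centred at about (155,230) in full-image pixels, which casts to roughly (0.527, 0.287), about 28 mm from the pot's axis as expected.

>>> {"op": "carry_out", "data": {"dr": [[0, 0, 0], [0, 0, 0], [0, 0, 0], [0, 0, 0], [0, 0, 0], [0, 0, 0], [0, 0, 0], [0, 0, 0], [0, 0, 0], [0, 0, 0], [0, 0, 0], [0, 0, 0], [0, 0, 0], [0, 0, 0], [0, 0, 0], [0, 0, 0]], "translation": [[0, 0.8, 0], [0, 2.5, 0], [0.5, 5, 0], [1, 8, 0], [1.5, 11.5, 0], [2, 15, 0], [2.5, 18.5, 0], [3, 22, 0], [3.3, 26, 0], [3.7, 30, 0], [3.7, 33.5, 0], [3.7, 36.5, 0], [3.7, 38.5, 0], [3.7, 39.2, 0], [3.7, 39.2, 0], [3.7, 39.2, 0]], "grip": [1, 1, 1, 1, 1, 1, 1, 1, 1, 1, 1, 1, 1, 1, 1, 1]}}

```text
time: 10.12
position: [0.5287, 0.2802, 0.2225]
tool_rot: [0.128, 0.992, -0.001, 0.0]
ft_force: [0.0, 0.1, -0.3]
grip_width: 0.0871
```

Run:
```python
from h import *
t=cv2.imread("pics/a4t.png"); c=robot.camera("top"); s=robot.camera("side")
print(plane(c,(155,230),.109),plane(c,(155,230),.107),"rim",plane(c,(149.4,241.5),.12))
# board/lid check from clear side picture and current top picture
hsv=cv2.cvtColor(c["color"],cv2.COLOR_BGR2HSV)
m=((hsv[...,1]>110)&(hsv[...,0]<22)).astype(np.uint8); m[:,:335]=0;m[:,470:]=0;m[:185]=0;m[315:]=0
cs=max(cv2.findContours(m,0,2)[0],key=cv2.contourArea);hull=cv2.convexHull(cs)
f=np.zeros_like(m);cv2.fillPoly(f,[hull],1); lid=((f==1)&(hsv[...,1]<60)).astype(np.uint8)
cl=max(cv2.findContours(lid,0,2)[0],key=cv2.contourArea); e=cv2.fitEllipse(cl); print("lid",e,plane(c,e[0],.022),"boardrect",cv2.minAreaRect(hull),plane(c,cv2.minAreaRect(hull)[0],.012))
o=robot.get_obs();print(o["time"],o["position"])
cv2.imwrite("pics/a5.png",np.hstack([cv2.resize(c["color"][180:320,330:470],(400,400)),cv2.resize(s["color"][90:210,150:270],(400,400))]))
```

```text
[0.52736248 0.2867975  0.109     ] [0.52762602 0.28740141 0.107     ] rim [0.49993617 0.29480864 0.12      ]
lid ((400.7942810058594, 249.91807556152344), (81.9747314453125, 85.38511657714844), 136.25123596191406) [ 0.49013966 -0.29057006  0.022     ] boardrect ((399.696044921875, 250.88116455078125), (93.812744140625, 93.4288101196289), 73.7059555053711) [ 0.48864142 -0.29034148  0.012     ]
10.2167 [0.52869675 0.27955394 0.22257368]
```

View pics/a5.png

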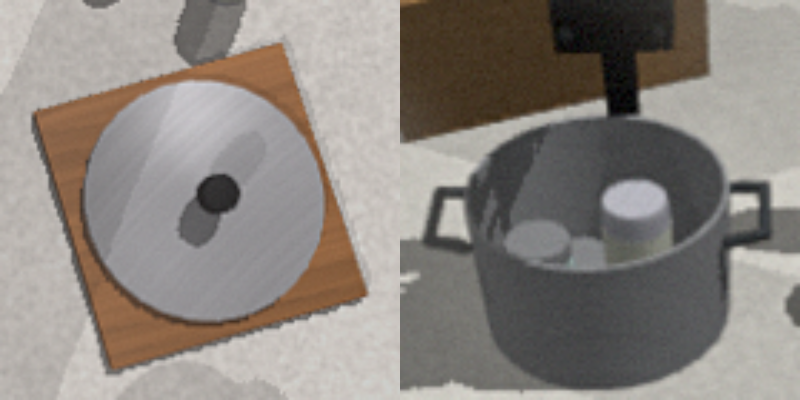

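The lid is centred on the board to within 1–2 mm. The can's top is clearly visible in the side view, at about (220.6,149.8) in full-image pixels, so I'll cross-check its position with that.

Run:
```python
from h import *
c=robot.camera("top"); s=robot.camera("side")
for u in((220.6,149.8),(220.6,150.3)): print(plane(s,u,.109),tri(c,(155,230),s,u))
print(robot.get_obs()["position"])
```

```text
[0.53038035 0.28906904 0.109     ] (array([0.52840737, 0.28597188, 0.11129755]), [np.float64(0.0013477305435074724), np.float64(0.0013477305435075971)])
[0.52986715 0.28701062 0.109     ] (array([0.52854403, 0.28658168, 0.10931975]), [np.float64(0.0012237072034769142), np.float64(0.0012237072034768648)])
[0.52866152 0.27975659 0.2226287 ]
```

>>> {"op": "carry_out", "data": {"dr": [[0, 0, 0], [0, 0, 0], [0, 0, 0], [0, 0, 0], [0, 0, 0], [0, 0, 0], [0, 0, 0], [0, 0, 0], [0, 0, 0], [0, 0, 0], [0, 0, 0], [0, 0, 0], [0, 0, 0], [0, 0, 0], [0, 0, 0], [0, 0, 0], [0, 0, 0], [0, 0, 0], [0, 0, 0], [0, 0, 0]], "translation": [[0, 0.4, -0.5], [0, 0.7, -2], [0, 0.7, -4], [0, 0.7, -6.3], [0, 0.7, -8.6], [0, 0.7, -10.6], [0, 0.7, -12.4], [0, 0.7, -13.8], [0, 0.7, -14.7], [0, 0.7, -15.1], [0, 0.7, -15.1], [0, 0.7, -15.1], [0, 0.7, -15.1], [0, 0.7, -15.1], [0, 0.7, -15.1], [0, 0.7, -15.1], [0, 0.7, -15.1], [0, 0.7, -15.1], [0, 0.7, -15.1], [0, 0.7, -15.1]], "grip": [1, 1, 1, 1, 1, 1, 1, 1, 1, 1, 1, 0.8, 0.7, 0.6, 0.5, 0.45, 0.45, 0.45, 0.45, 0.45], "newtons": 25}}

```text
time: 11.98
position: [0.5287, 0.2887, 0.0719]
tool_rot: [0.128, 0.992, 0.0, 0.0]
ft_force: [-0.6, 1.6, 2.5]
grip_width: 0.0525
```

>>> {"op": "carry_out", "data": {"dr": [[0, 0, 0], [0, 0, 0], [0, 0, 0], [0, 0, 0], [0, 0, 0], [0, 0, 0], [0, 0, 0], [0, 0, 0], [0, 0, 0], [0, 0, 0], [0, 0, 0], [0, 0, 0]], "translation": [[0, 0, 0], [0, 0, 0], [0, 0, 0.5], [0, 0, 1.5], [0, 0, 3], [0, 0, 5.5], [0, 0, 8.5], [0, 0, 11.5], [0, 0, 14.5], [0, 0, 16.8], [0, 0, 18], [0, 0, 18]], "grip": [0.35, 0.35, 0.35, 0.35, 0.35, 0.35, 0.35, 0.35, 0.35, 0.35, 0.35, 0.35], "newtons": 30}}

```text
time: 12.98
position: [0.5298, 0.2887, 0.2554]
tool_rot: [0.128, 0.992, 0.001, 0.003]
ft_force: [0.2, -0.1, -2.3]
grip_width: 0.0526
```

Run:
```python
from h import *
c=robot.camera("top"); s=robot.camera("side")
for u in((282.2,133.2),(281.7,135.1)): print("T",plane(c,u,.12))
for u in((349.5,200.5),(349.5,201.7)): print("S",plane(s,u,.12))
print(tri(c,(281.7,135.1),s,(349.5,201.7)))
cv2.imwrite("pics/a6s.png",s["color"]);cv2.imwrite("pics/a6t.png",c["color"])
o=robot.get_obs();print(o["time"],o["position"],o["ft_force"],o["grip_width"],R.from_quat(o["tool_rot"]).as_matrix().round(3))
yaw=np.radians(-13.8); y=np.array([-np.sin(yaw),np.cos(yaw),0]); x=np.array([y[1],-y[0],0]); a=np.radians(35); n=-np.sin(a)*x+np.cos(a)*np.array([0,0,1])
L=np.array([.7475,-.002,.12]); print("n",n,"tcp",L+n*(.12+.067))
t0=R.from_quat(o["tool_rot"]); rv,_=R.align_vectors(-n[None],t0.as_matrix()[:,2][None]); print(rv.as_rotvec())
```

```text
T [ 0.75305192 -0.00232354  0.12      ]
T [ 0.74841338 -0.00116731  0.12      ]
S [0.750833   0.00519269 0.12      ]
S [0.74912424 0.00166468 0.12      ]
(array([ 0.74731163, -0.00120083,  0.12304877]), [np.float64(7.782714773081464e-06), np.float64(7.782714773034608e-06)])
13.0833 [0.52766241 0.28798642 0.25146134] [ 0.08612714 -1.02580183 -3.72337907] 0.052116307023465855 [[-0.967  0.253 -0.001]
 [ 0.253  0.967 -0.001]
 [ 0.001 -0.001 -1.   ]]
n [-0.55701974  0.13681717  0.81915204] tcp [0.64333731 0.02358481 0.27318143]
[-1.45280892e-01 -5.93911587e-01  4.06491497e-04]
```

>>> {"op": "carry_out", "data": {"dr": [[0, 0, 0], [0, 0, 0], [-0.01, -0.04, 0], [-0.02, -0.08, 0], [-0.03, -0.13, 0], [-0.045, -0.18, 0], [-0.06, -0.24, 0], [-0.075, -0.3, 0], [-0.09, -0.36, 0], [-0.105, -0.42, 0], [-0.12, -0.48, 0], [-0.13, -0.53, 0], [-0.14, -0.57, 0], [-0.145, -0.594, 0], [-0.145, -0.594, 0], [-0.145, -0.594, 0], [-0.145, -0.594, 0], [-0.145, -0.594, 0]], "translation": [[0, -0.5, 0.5], [0.3, -1.5, 1], [0.8, -3, 1.7], [1.5, -5, 2.5], [2.3, -7.2, 3.3], [3.1, -9.5, 4], [3.9, -12, 4.7], [4.7, -14.5, 5.3], [5.6, -17, 5.8], [6.4, -19.3, 6.1], [7.2, -21.4, 6.3], [7.9, -23.2, 6.3], [8.5, -24.6, 6.3], [8.8, -25.4, 6.3], [8.9, -25.6, 6.3], [8.9, -25.6, 6.3], [8.9, -25.6, 6.3], [8.9, -25.6, 6.3]], "grip": [0.35, 0.35, 0.35, 0.35, 0.35, 0.35, 0.35, 0.35, 0.35, 0.35, 0.35, 0.35, 0.35, 0.35, 0.35, 0.35, 0.35, 0.35]}}

```text
time: 14.58
position: [0.6174, 0.0326, 0.3145]
tool_rot: [0.122, 0.946, -0.033, 0.299]
ft_force: [0.1, 0.1, -3.4]
grip_width: 0.0525
```

Run:
```python
from h import *
c=robot.camera("top"); s=robot.camera("side")
cv2.imwrite("pics/a7.png",np.hstack([cv2.resize(c["color"][90:230,200:340],(400,400),interpolation=2),cv2.resize(s["color"][90:290,230:430],(400,400),interpolation=2)]))
o=robot.get_obs();print(o["time"],o["position"],o["ft_force"],o["grip_width"],R.from_quat(o["tool_rot"]).as_matrix().round(3))
```

```text
14.6833 [0.61744784 0.03287477 0.31465711] [-0.40309433  0.53701867 -2.22951916] 0.05290247419753938 [[-0.792  0.249  0.558]
 [ 0.209  0.968 -0.136]
 [-0.574  0.009 -0.819]]
```

View pics/a7.png

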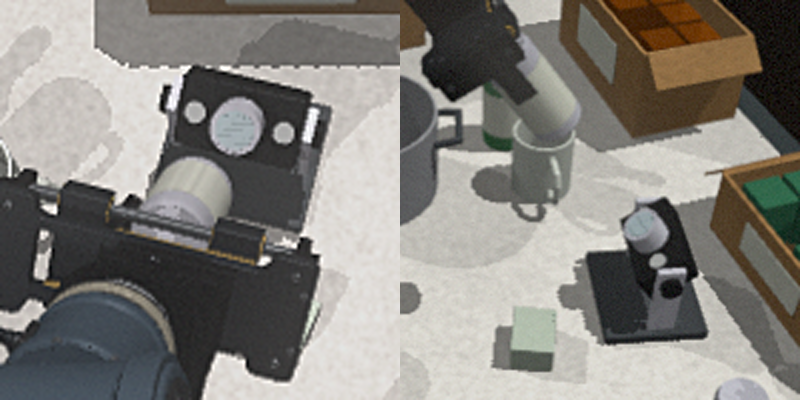

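The can is held tilted in line with the lens, with its bottom end at about (195,160) in the top crop and the lens at (240,127). I'll advance along the line of sight and verify there.

>>> {"op": "carry_out", "data": {"dr": [[0, 0, 0], [0, 0, 0], [0, 0, 0], [0, 0, 0], [0, 0, 0], [0, 0, 0], [0, 0, 0], [0, 0, 0]], "translation": [[0.3, -0.1, -0.5], [0.8, -0.2, -1.3], [1.4, -0.4, -2.2], [2, -0.6, -3.1], [2.4, -0.7, -3.7], [2.7, -0.8, -4.1], [2.7, -0.8, -4.1], [2.7, -0.8, -4.1]], "grip": [0.35, 0.35, 0.35, 0.35, 0.35, 0.35, 0.35, 0.35]}}

```text
time: 15.35
position: [0.6444, 0.0242, 0.2728]
tool_rot: [0.122, 0.946, -0.034, 0.299]
ft_force: [0.1, -0.3, -3.2]
grip_width: 0.0527
```

Run:
```python
from h import *
c=robot.camera("top"); s=robot.camera("side")
o=robot.get_obs();M=R.from_quat(o["tool_rot"]).as_matrix();print(o["time"],o["position"],o["grip_width"],M.round(3)[:,2])
base=o["position"]+M[:,2]*.067; n=-M[:,2]
th=np.linspace(0,2*np.pi,73)
def ring(ct,a,r): 
    u=np.cross(a,[0,0,1]);u/=np.linalg.norm(u);v=np.cross(a,u); return ct+r*(np.cos(th)[:,None]*u+np.sin(th)[:,None]*v)
L=np.array([.748,-.0005,.12]); out=[]
for cam,roi in((c,(200,90,340,230)),(s,(230,90,430,290))):
    x0,y0,x1,y1=roi;k=400/(x1-x0)
    im=cv2.resize(cam["color"][y0:y1,x0:x1],(400,400),interpolation=2)
    for pts,col in((ring(base,n,.0265),(0,0,255)),(ring(L,n,.021),(255,0,255)),(np.array([base,base+n*.104]),(0,255,0)),(np.array([L,L+n*.12]),(255,255,0))):
        q=((proj(cam,pts)-[x0,y0]+.5)*k).round().astype(np.int32); cv2.polylines(im,[q],False,col,1)
    out.append(im)
cv2.imwrite("pics/a8.png",np.hstack(out))
print("base",base,"gap",(base-L)@n, "off",(base-L)-((base-L)@n)*n)
```

```text
15.45 [0.64444197 0.02435565 0.27379947] 0.05269635374723822 [ 0.558 -0.136 -0.819]
base [0.68183011 0.01523155 0.21895535] gap 0.12006902240152659 off [ 0.00083247 -0.00061952  0.00067057]
```

View pics/a8.png

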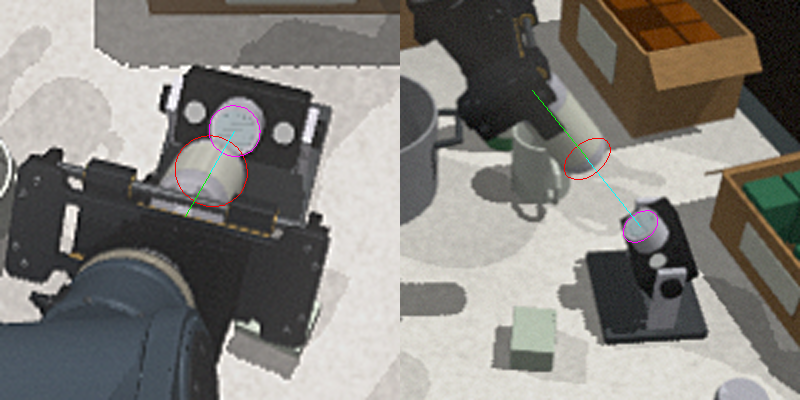

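The predicted base ring (red) follows the can's edge in both views. The predicted lens ring sits about 1 px off the glass, so I'll make one closer view to decide on a small correction.

Run:
```python
from h import *
c=robot.camera("top"); s=robot.camera("side")
o=robot.get_obs();M=R.from_quat(o["tool_rot"]).as_matrix()
base=o["position"]+M[:,2]*.067; n=-M[:,2]
th=np.linspace(0,2*np.pi,73)
def ring(ct,a,r): 
    u=np.cross(a,[0,0,1]);u/=np.linalg.norm(u);v=np.cross(a,u); return ct+r*(np.cos(th)[:,None]*u+np.sin(th)[:,None]*v)
L=np.array([.750,0,.12]); out=[]
for cam,roi in((c,(250,115,310,175)),(s,(290,130,370,210))):
    x0,y0,x1,y1=roi;k=400/(x1-x0)
    im=cv2.resize(cam["color"][y0:y1,x0:x1],(400,400),interpolation=2)
    e=np.cross(n,np.cross(n,np.array(cam["T"])[:3,3]-base));e/=np.linalg.norm(e); w=np.cross(n,e)*.0265
    for pts,col in((ring(base,n,.0265),(0,0,255)),(ring(L,n,.021),(255,0,255)),(np.array([base+w,base+w+n*.06]),(0,255,0)),(np.array([base-w,base-w+n*.06]),(0,255,0))):
        q=((proj(cam,pts)-[x0,y0]+.5)*k).round().astype(np.int32); cv2.polylines(im,[q],False,col,1)
    out.append(im)
cv2.imwrite("pics/a9.png",np.hstack(out))
```

```text
(no output)
```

View pics/a9.png

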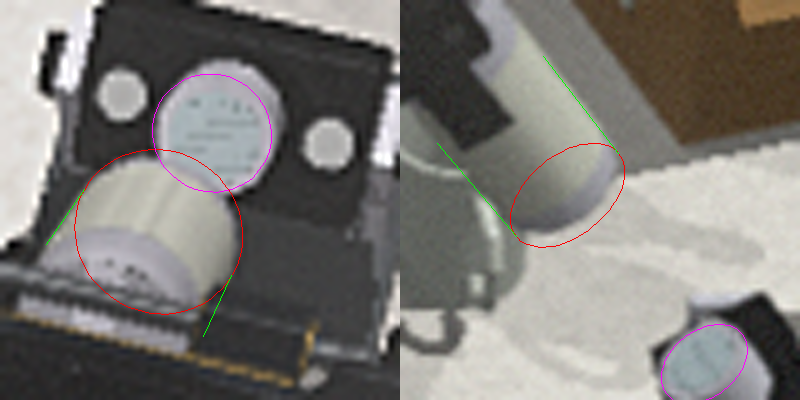

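With the lens at (0.750, 0, 0.12) its ring sits on the glass in both views. The can's sides follow the predicted axis, and its base looks 1–3 mm short along that axis. I'll apply a small correction of (+2, +1, −2) mm and settle.

>>> {"op": "carry_out", "data": {"dr": [[0, 0, 0], [0, 0, 0], [0, 0, 0], [0, 0, 0], [0, 0, 0], [0, 0, 0], [0, 0, 0], [0, 0, 0], [0, 0, 0], [0, 0, 0], [0, 0, 0], [0, 0, 0]], "translation": [[0.1, 0.05, -0.1], [0.2, 0.1, -0.2], [0.2, 0.1, -0.2], [0.2, 0.1, -0.2], [0.2, 0.1, -0.2], [0.2, 0.1, -0.2], [0.2, 0.1, -0.2], [0.2, 0.1, -0.2], [0.2, 0.1, -0.2], [0.2, 0.1, -0.2], [0.2, 0.1, -0.2], [0.2, 0.1, -0.2]], "grip": [0.35, 0.35, 0.35, 0.35, 0.35, 0.35, 0.35, 0.35, 0.35, 0.35, 0.35, 0.35]}}

```text
time: 16.55
position: [0.6463, 0.0254, 0.2715]
tool_rot: [0.122, 0.946, -0.034, 0.299]
ft_force: [-0.6, 0.1, -3.0]
grip_width: 0.0529
```

Run:
```python
from h import *
c=robot.camera("top"); s=robot.camera("side")
cv2.imwrite("pics/b0.png",np.hstack([c["color"][90:320,60:480],cv2.resize(s["color"],(307,230))]))
o=robot.get_obs();M=R.from_quat(o["tool_rot"]).as_matrix();n=-M[:,2];b=o["position"]-n*.0655-[.75,0,.12]
print(o["time"],o["position"],o["grip_width"],np.abs(o["joint_velocities"]).max(),"gap",b@n,"off",b-(b@n)*n, "z",M[:,2])
```

```text
16.65 [0.64632869 0.02539338 0.27152373] 0.052223480532433 0.0013390518590360252 gap 0.11984243083050374 off [-0.00031786  0.00016668 -0.00024417] z [ 0.5576351  -0.13610863 -0.81885135]
```

View pics/b0.png

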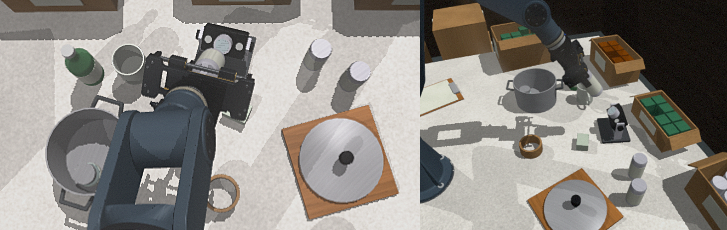

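The lid is knob-up on the board, the pot, jar and bystanders look to be where they were, and the can is held still in front of the lens. I'll hand in.

```bash
python3 -c "
from rig import robot
print(robot.hand_in())"
```

```text
the job is handed in; nothing more can be done
None
```

I moved the lid onto the board, took the can out of the pot, and handed the job in at about 16.7 s with the can still held in front of the check camera.

- **Lid:** it lies knob up on the board and is released. In the pictures its centre is within about 2 mm of the board's.
- **Can:** its base is about 12.0 cm from the glass and less than 1 mm off the estimated line of sight. The tool axis is at 35° and the arm was still. These figures come from the arm's readings and my estimate of the lens position.
- **Everything else:** the pot, jar, camera and bystanders look unmoved in the last pictures. I only checked this by eye.

Two readings disagreed:

- **Lid height:** the lid touched the board about 5 mm higher than I expected, and the force reached about 25 N. That fits the "underside" being the bottom of the lid's plug, so that the knob stood 6 mm lower on the pot than I assumed.
- **Lens and can position:** the lens estimates from the two cameras differed by up to about 3 mm. One view also showed the can's base 2–3 mm short along its axis. I made a small averaged correction, so the distance and centring are good to about 2–3 mm. I did not measure again from the pictures after that correction.

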